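Start-up sequence for the table saw

ROBOT

A 6-joint arm with a two-finger parallel gripper is mounted at the origin on the work surface. World frame = base frame: x ahead of the robot, y to its left, z up, the work surface at z = 0. Lengths are in mm, angles in rad, forces in N, time in s.
With the tool pointing down it reaches from about 400 to 925 mm from the base axis. Payload 12.5 kg.
Tool frame: the origin (TCP) lies midway between the tips of the shut fingers; the grasp point (between the pads) lies 19 mm behind it; z points along the fingers, y is the line along which they close (so a half turn about z gives the same grasp; the last joint's range is limited). The gripper opens to 95 mm and grips with 3 to 60 N. Pads are 20 mm wide; open, the fingers measure 119 mm over their backs; the gripper's body (75 mm by 180 mm) begins 59 mm behind the grasp point.
Start: joints at [1.048, 0.491, 1.559, -0, 1.092, -0.106], TCP at [253.009, 571.519, 214.661] pointing down, gripper open.
Joint ranges: [-3.1, 3.1], [-0.84, 2.19], [0.05, 2.79], [-1.13, 4.28], [0.06, 2.93], [-2.69, 2.69]. Speed limits (rad/s): [2.22, 2.22, 2.79, 3.14, 3.14, 3.14].

INTERFACE

Orientations are given as [roll, pitch, yaw] about the fixed x, y, z axes, in that order (R = Rz(yaw) Ry(pitch) Rx(roll)).
In Python, from cell import state, read_camera, camera_info, env gives the robot as it stands.
- The arm moves only by the tool move_arm, never from a script. Its argument "commands" is a list of rows, each a list of 3 entries, a list of its own where there are three numbers: the shift along the world's x, y, z in cm, then the turn, a rotation vector about the world's x, y, z in degrees, then the opening, from 0 (shut) to 1 (fully open). A call has 1 to 10 rows; each row shifts and turns the commanded pose from where the row before left it; what a row does not reach is not made up. A row lasts 1/10 s, in which the tool goes at most 50 mm and 8.59 degrees, less where a joint would pass 70% of its speed; a pose out of reach is approached as far as the arm can. A call with a gripper value outside its range is refused whole. The fingers move at their own pace and stop on an object; the grip force is fixed at half the most. Time passes only in rows, so rows that do not move let the fingers close. It gives the time, the measured TCP pose, the force, the opening and the grip force at its end, in the units of the state.
- state(): the state, without advancing time (a new reading comes with each control period).
- read_camera(name): name is "scene" or "top" or "wrist"; returns the picture (384x512x3 uint8, blue, green, red); there is no depth.
- camera_info(name): a dict with "K" (3x3 intrinsics, pixels), "cam_to_world" (4x4, takes a point from camera to world coordinates). Camera axes: x right, y down, z forward; pixel columns grow to the right and rows downward; lengths in mm; the calibration is good to about 2 mm. The wrist camera is an equidistant fisheye: a pixel r from the principal point sees the ray r / f radians off the axis. A picture is of the moment at which its call begins: read the wrist's pose just before it. camera_info takes no time and is no camera call; for the wrist camera it gives the pose at the moment of the call.
- env.job_done(): hands the job in; it is judged then, once.
The state is a dict: "t": time; "joints": joint angles; "qvel": joint speeds; "tau": joint torques, N m; "eef_pos": TCP position; "tcp_rot": TCP orientation; "ft_force": force on the tool from outside, world axes, zero at the start; "moment": the same for the moment, N m; "opening": opening from 0.0 (shut) to 1.0 (fully open); "grip_force": force on a finger pad.
Only numpy, scipy, OpenCV 4.12 (cv2) and the standard library are available. Lean on these libraries where they do the work, as an engineer would, in place of code of your own. Each camera call takes 0.05 s, during which the arm holds its last target. There are 200 camera calls.

TASK

Start the saw in the safe order using only the fingertips: lightly and slowly press down the yellow warning-beacon button, then the blue dust-extractor button, then the green saw-start button, each fully down so that it stays in. Do not press the red stop button, do not lift or shove the control boxes, leave the other things on the bench where they are, and finish clear of everything.

Things in the scene. Friction and masses are not known exactly. Their poses are not given: they have to be found in the camera images.
- beacon_button (a joint): how far the yellow beacon button is pressed, m: 0 = up, 0.010 = fully down. It has no return spring: it needs about 4 N to move, and stays wherever it is left; beyond 10 mm the cap alone gives by up to 5 mm more on an over-travel spring (about 5 N rising to 12 N; it springs back), then it is solid. Pressed at 30 mm/s or slower it lands softly; pushed fast it hits its end hard
- extractor_button (a joint): how far the blue dust-extractor button is pressed, m: 0 = up, 0.010 = fully down. It has no return spring: it needs about 4 N to move, and stays wherever it is left; beyond 10 mm the cap alone gives by up to 5 mm more on an over-travel spring (about 5 N rising to 12 N; it springs back), then it is solid. Pressed at 30 mm/s or slower it lands softly; pushed fast it hits its end hard
- start_button (a joint): how far the green saw-start button is pressed, m: 0 = up, 0.010 = fully down. It has no return spring: it needs about 4 N to move, and stays wherever it is left; beyond 10 mm the cap alone gives by up to 5 mm more on an over-travel spring (about 5 N rising to 12 N; it springs back), then it is solid. Pressed at 30 mm/s or slower it lands softly; pushed fast it hits its end hard
- stop_button (a joint): how far the red saw-stop button is pressed, m: 0 = up, 0.010 = fully down. It has no return spring: it needs about 4 N to move, and stays wherever it is left; beyond 10 mm the cap alone gives by up to 5 mm more on an over-travel spring (about 5 N rising to 12 N; it springs back), then it is solid. Pressed at 30 mm/s or slower it lands softly; pushed fast it hits its end hard. It must stay up
- beacon_button_top (a point): yellow cap on the beacon box, diameter 34 mm, upright; its flat round top face stands 18 mm proud of the box when up (76 mm above the bench), 8 mm proud when fully down. This point is the centre of the top face, and moves down with the cap; z is up
- extractor_button_top (a point): blue cap on the extractor box, diameter 34 mm, upright; its flat round top face stands 18 mm proud of the box when up (76 mm above the bench), 8 mm proud when fully down. This point is the centre of the top face, and moves down with the cap; z is up
- start_button_top (a point): green cap on the saw box, 80 mm from the red one, diameter 34 mm, upright; its flat round top face stands 18 mm proud of the box when up (76 mm above the bench), 8 mm proud when fully down. This point is the centre of the top face, and moves down with the cap; z is up
- stop_button_top (a point): red cap on the saw box, diameter 34 mm, upright; its flat round top face stands 18 mm proud of the box when up (76 mm above the bench), 8 mm proud when fully down. This point is the centre of the top face, and moves down with the cap; z is up
- beacon_box: loose grey wireless control box, 100 x 100 x 58 mm high, about 0.8 kg, on rubber feet, one yellow button at the centre of its top; origin at the centre of its underside, on the bench; z up
- extractor_box: loose grey wireless control box, 100 x 100 x 58 mm high, about 0.8 kg, on rubber feet, one blue button at the centre of its top; origin at the centre of its underside, on the bench; z up
- saw_box: loose black wireless control box, 100 (x) x 160 (y) x 58 mm high, about 0.8 kg, on rubber feet; on top the green button at its own y = +40 mm and the red one at y = -40 mm; origin at the centre of its underside, on the bench; z up
- glue: standing yellow glue bottle with an orange cap, 52 mm diameter, 100 mm tall; origin at the centre of its foot. Leave it
- push_block: wooden push block 160 x 70 x 22 mm with a red grip on top, 52 mm tall in all; origin at the centre of its underside. Leave it
- tape: yellow and black tape measure, 65 x 34 x 60 mm high; origin at the centre of its underside. Leave it
- square: flat try square: blue stock 110 x 22 x 20 mm along its x, steel blade 200 x 30 x 4 mm along its +y; origin at the centre of the stock's underside. Leave it
- driver: screwdriver with a red handle lying on the bench along its x, about 200 mm long; origin at the underside. Leave it
- offcut: pale wood offcut 120 x 45 x 30 mm; origin at the centre of its underside. Leave it
Not all that is in view belongs to the job. Of the things that look like the square, take the one that is farthest from the robot's base at the start.

How it is judged (in metres and radians):
On the way, in this order (a step that is already met when the one before it is completed fails the run):
1. the yellow button is down (value of joint beacon_button above 0.007 m), for 0.1 s.
2. the blue button is down (value of joint extractor_button above 0.007 m), for 0.1 s.
3. the green button is down (value of joint start_button above 0.007 m), for 0.1 s.
At the end, for the whole second after the job is handed in: The yellow, blue and green buttons are each in by more than 7 of their 10 mm, the red one by less than 3 mm; every box and bystander is at rest within 20 mm of where it started (value of joint each of beacon_button, extractor_button, start_button above 0.007 m and value of joint stop_button below 0.003 m and distance of each of beacon_box, extractor_box, saw_box, glue, push_block, tape, square, driver, offcut from where it was at the start of the episode below 0.02 m and linear speed of each of beacon_box, extractor_box, saw_box, glue, push_block, tape, square, driver, offcut below 0.02 m/s); the robot touches nothing.
It fails at once if out of order: blue pressed over 3 mm before yellow is down (7 mm), or green over 3 mm before blue is down ((value of joint extractor_button above 0.003 m and value of joint beacon_button below 0.007 m) or (value of joint start_button above 0.003 m and value of joint extractor_button below 0.007 m)).
It fails at once if red stop pressed more than 3 mm (value of joint stop_button above 0.003 m).
It fails at once if a box or button is pushed with more than 30 N (not lightly) (contact force between any of the arm, the fingers and beacon_box above 30 N or contact force between any of the arm, the fingers and extractor_box above 30 N or contact force between any of the arm, the fingers and saw_box above 30 N).
It fails at once if a control box is lifted by 10 mm, tipped by 0.15 rad or shoved by 20 mm (height (world z) of any of beacon_box, extractor_box, saw_box above 0.01 m or angle between any of beacon_box, extractor_box, saw_box's own z axis and vertical above 0.15 rad or distance of any of beacon_box, extractor_box, saw_box from where it was at the start of the episode above 0.02 m).
It fails at once if another thing on the bench is displaced by 20 mm (distance of any of glue, push_block, tape, square, driver, offcut from where it was at the start of the episode above 0.02 m).
It also fails if it takes over 42 s, if anything falls off the work surface, if the arm or the gripper's body presses on something with over 40 N, if the wrist force passes 120 N, or if a joint passes its speed limit or range.

## Working session

There is one attempt and no reset: what is moved stays moved. The work goes in short steps, Python scripts to look and compute and a tool call to move; the robot and the scene stay as the last step left them, time stands still between calls to the robot, and variables do not carry over. Pictures are saved under pics/ and viewed, at most 10 in all, crops included, and the job is handed in when it is done.

Besides the shell and the picture viewer there is one more tool, called after ">>>" by a JSON object that holds its "api" and its "payload". move_arm: Moves the arm, as the interface text tells. Its arguments: {"type":"object","properties":{"commands":{"type":"array"}},"required":["commands"]}

```bash
mkdir -p pics; python3 - <<'E'
from cell import *
import cv2
for n in("top","scene"):
    cv2.imwrite(f"pics/{n}0.png",cv2.resize(read_camera(n),None,fx=1.5,fy=1.5))
    c=camera_info(n);print(c)
print(state())
E
```

```text
{'K': array([[414.65751342,   0.        , 263.70242875],
       [  0.        , 414.65751342, 185.04536723],
       [  0.        ,   0.        ,   1.        ]]), 'cam_to_world': array([[-3.09742726e-03, -9.80873445e-01,  1.94621916e-01,
         2.77035279e+02],
       [-9.99960082e-01,  4.66921820e-03,  7.61789090e-03,
        -1.58596259e+01],
       [-8.38091908e-03, -1.94590551e-01, -9.80848754e-01,
         1.32082448e+03],
       [ 0.00000000e+00,  0.00000000e+00,  0.00000000e+00,
         1.00000000e+00]])}
{'K': array([[481.23946869,   0.        , 261.75118514],
       [  0.        , 481.23946869, 187.80490197],
       [  0.        ,   0.        ,   1.        ]]), 'cam_to_world': array([[-6.55810203e-01,  5.48456967e-01, -5.18756141e-01,
         1.27413621e+03],
       [ 7.54874779e-01,  4.84406549e-01, -4.42170062e-01,
         6.24970929e+02],
       [ 8.77762091e-03, -6.81575565e-01, -7.31695089e-01,
         1.11639610e+03],
       [ 0.00000000e+00,  0.00000000e+00,  0.00000000e+00,
         1.00000000e+00]])}
{'t': 0.1, 'joints': array([ 1.04838814e+00,  4.91479197e-01,  1.55935330e+00, -1.93293777e-05,
        1.09170170e+00, -1.05581778e-01]), 'qvel': array([ 3.57677376e-04,  6.88868292e-04, -6.50332904e-04, -7.32018580e-04,
       -4.85932780e-05,  1.25293356e-03]), 'tau': array([ 1.47378283e-03, -6.13631773e+01, -2.58606595e+01,  6.93264906e-02,
        4.71044029e-02, -9.00046552e-05]), 'eef_pos': array([252.91134861, 571.32535093, 214.14478681]), 'tcp_rot': array([-3.14065455e+00, -8.21758869e-05,  2.72477512e+00]), 'ft_force': array([ 0.0340399 , -1.19678192,  0.58431959]), 'moment': array([ 0.03522664,  0.0235456 , -0.04327457]), 'grip_force': 0.0, 'opening': 0.9975919672295608}
```

View pics/top0.png

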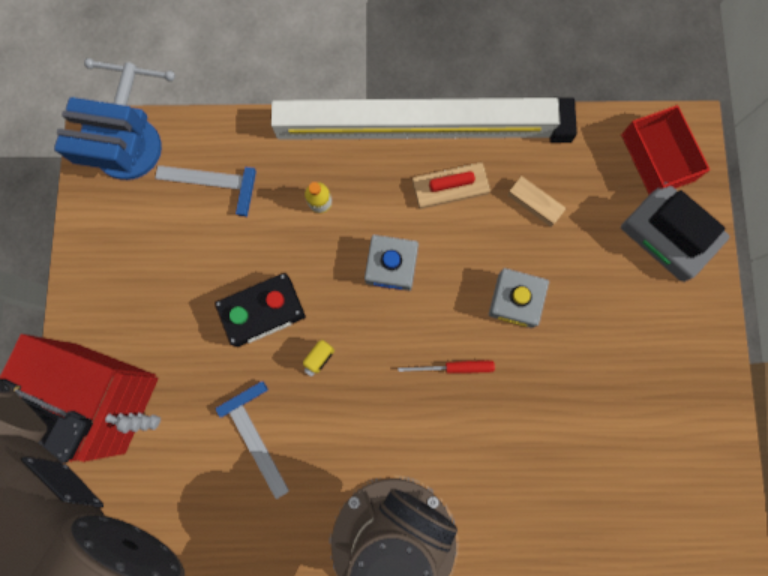

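View pics/scene0.png

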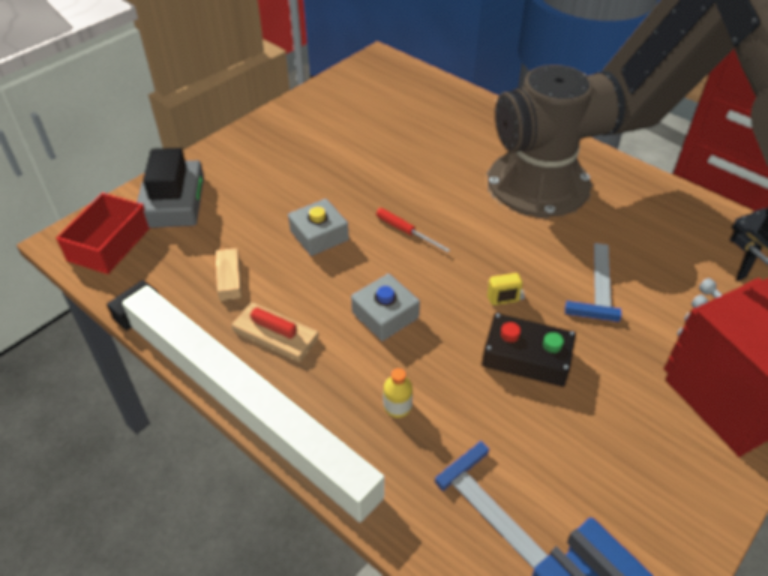

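Top picture (1.5×): yellow cap (521,295), blue (391,259), green (238,315), red (275,299). The scene view shows yellow (318,213), blue (385,294), green (553,341), red (510,331). I'll refine these by colour and intersect with z=76.

```bash
cat > h.py <<'E'
from cell import *
import numpy as np
def at(n,px,z=76.):
    c=camera_info(n);T=c["cam_to_world"]
    d=T[:3,:3]@np.linalg.solve(c["K"],[px[0],px[1],1]);o=T[:3,3]
    return (o+d*(z-o[2])/d[2])[:2].round(1)
E
python3 - <<'E'
from h import *
import cv2
S={"yellow":((521,295),(318,213)),"blue":((391,259),(385,294)),"green":((238,315),(553,341)),"red":((275,299),(510,331))}
H={"yellow":(22,35),"blue":(108,125),"green":(45,85),"red":(0,8)}
for i,n in enumerate(("top","scene")):
    h=cv2.cvtColor(read_camera(n),cv2.COLOR_BGR2HSV)
    for k in S:
        u=np.array(S[k][i])/1.5
        m=cv2.inRange(h,(H[k][0],140,60),(H[k][1],255,255))
        mm=np.zeros_like(m);cv2.circle(mm,tuple(int(v) for v in u),11,255,-1)
        ys,xs=np.where(m&mm)
        c=(xs.mean(),ys.mean())
        print(n,k,len(xs),np.round(c,1),u.round(1),at(n,u),"centroid",at(n,c))
E
```

```text
top yellow 117 [347.4 196.5] [347.3 196.7] [ 486.8 -260.2] centroid [ 487.3 -260.5]
top blue 114 [260.7 172.4] [260.7 172.7] [562.9   3. ] centroid [563.9   2.8]
top green 116 [158.5 209.7] [158.7 210. ] [448.4 312.4] centroid [449.2 312.8]
top red 115 [182.8 199.4] [183.3 199.3] [480.8 238.7] centroid [480.5 240.4]
scene yellow 80 [211.3 143.2] [212. 142.] [ 490.2 -257.4] centroid [ 496.  -254.8]
scene blue 75 [256.5 195.7] [256.7 196. ] [570.9   6.5] centroid [570.1   5.4]
scene green 104 [368.6 226.9] [368.7 227.3] [454.  314.2] centroid [452.6 313.3]
scene red 173 [339.9 220.9] [340.  220.7] [486.7 241.5] centroid [487.5 241.6]
```

>>> {"api": "move_arm", "payload": {"commands": [[[1.0, -1.4, 0], [0, 0, 0], 0], [[2.4, -3.1, 0], [0, 0, 0], 0], [[2.4, -3.1, 0], [0, 0, 0], 0], [[2.4, -3.1, 0], [0, 0, 0], 0], [[2.4, -3.1, 0], [0, 0, 0], 0], [[2.4, -3.1, 0], [0, 0, 0], 0], [[2.4, -3.1, 0], [0, 0, 0], 0], [[2.4, -3.1, 0], [0, 0, 0], 0], [[2.0, -3.1, 0], [0, 0, 0], 0], [[0.4, -4, 0], [0, 0, 0], 0]]}}

```text
t: 1.2
eef_pos: [456.7, 267.6, 214.5]
tcp_rot: [3.141, 0.001, 2.724]
ft_force: [-0.1, -0.1, -0.6]
opening: 0.217
grip_force: 0.0
```

>>> {"api": "move_arm", "payload": {"commands": [[[0.3, -4, 0], [0, 0, 0], 0], [[0.3, -4, 0], [0, 0, 0], 0], [[0.3, -4, 0], [0, 0, 0], 0], [[0.3, -4, 0], [0, 0, 0], 0], [[0.3, -4, 0], [0, 0, 0], 0], [[0.3, -4, 0], [0, 0, 0], 0], [[0.3, -4, 0], [0, 0, 0], 0], [[0.3, -4, 0], [0, 0, 0], 0], [[0.3, -4, 0], [0, 0, 0], 0], [[0.3, -4, 0], [0, 0, 0], 0]]}}

```text
t: 2.2
eef_pos: [484.2, -132.7, 214.8]
tcp_rot: [3.142, 0.0, 2.724]
ft_force: [0.9, -0.2, -0.4]
opening: 0.002
grip_force: 0.0
```

>>> {"api": "move_arm", "payload": {"commands": [[[0.1, -3.5, -1.5], [0, 0, 0], 0], [[0.1, -3.5, -1.5], [0, 0, 0], 0], [[0.1, -3, -2], [0, 0, 0], 0], [[0.1, -2, -1.5], [0, 0, 0], 0], [[0, -0.7, -1.5], [0, 0, 0], 0], [[0, 0, -1], [0, 0, 0], 0], [[0, 0, 0], [0, 0, 0], 0]]}}

```text
t: 2.9
eef_pos: [488.0, -257.2, 123.6]
tcp_rot: [3.141, -0.002, 2.724]
ft_force: [0.1, 1.0, -1.0]
opening: 0.005
grip_force: 0.0
```

```bash
python3 - <<'E'
from h import *
import cv2
print(state()["eef_pos"]); c=camera_info("wrist"); print(c)
cv2.imwrite("pics/w1.png",cv2.resize(read_camera("wrist"),None,fx=1.5,fy=1.5))
T=c["cam_to_world"];K=c["K"]
def proj(p):
    q=T[:3,:3].T@(np.array(p)-T[:3,3]); th=np.arctan2(np.hypot(q[0],q[1]),q[2]);a=np.arctan2(q[1],q[0])
    return 1.5*np.array([K[0,2]+K[0,0]*th*np.cos(a),K[1,2]+K[0,0]*th*np.sin(a)])
print(proj((489,-259,76)),proj(state()["eef_pos"]))
E
```

```text
[ 488.00478487 -257.21135338  123.56712444]
{'K': array([[297.31863964,   0.        , 259.00081528],
       [  0.        , 297.31863964, 188.33614683],
       [  0.        ,   0.        ,   1.        ]]), 'cam_to_world': array([[ 4.05913882e-01,  8.76458944e-01,  2.58947176e-01,
         4.14450289e+02],
       [ 9.13910959e-01, -3.89534751e-01, -1.14146560e-01,
        -2.24529130e+02],
       [ 8.24150365e-04,  2.82988336e-01, -9.59122997e-01,
         2.94215933e+02],
       [ 0.00000000e+00,  0.00000000e+00,  0.00000000e+00,
         1.00000000e+00]])}
[385.77812291 315.07836763] [388.82261414 352.96751987]
```

View pics/w1.png

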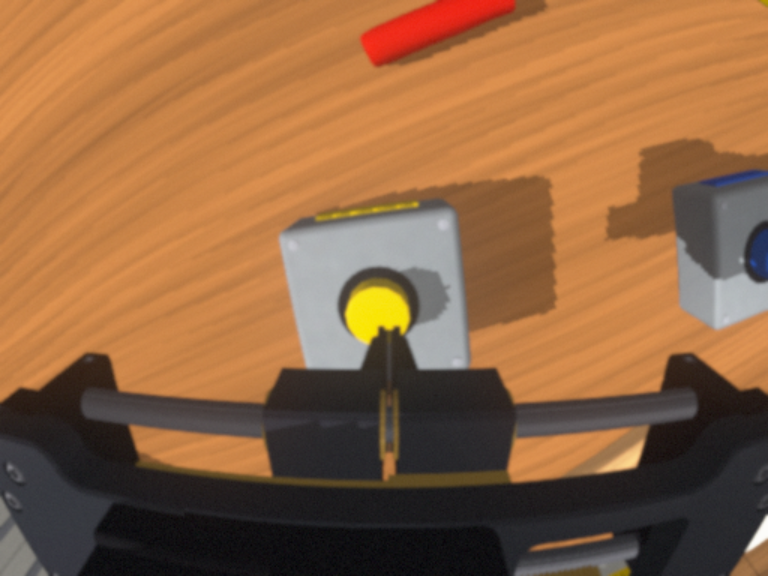

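Cap top face is centred at (378,315), about 4 mm to the -y side of my estimate; I take yellow = (487.5, -261.5).

>>> {"api": "move_arm", "payload": {"commands": [[[0, -0.4, -1], [0, 0, 0], 0], [[0, 0, -1.2], [0, 0, 0], 0], [[0, 0, -1], [0, 0, 0], 0], [[0, 0, -0.6], [0, 0, 0], 0], [[0, 0, -0.2], [0, 0, 0], 0], [[0, 0, 0], [0, 0, 0], 0]]}}

```text
t: 3.55
eef_pos: [489.0, -261.4, 84.3]
tcp_rot: [3.141, -0.001, 2.725]
ft_force: [0.2, -0.7, -0.4]
opening: 0.006
grip_force: 0.0
```

>>> {"api": "move_arm", "payload": {"commands": [[[0, 0, -0.2], [0, 0, 0], 0], [[0, 0, -0.2], [0, 0, 0], 0], [[0, 0, -0.2], [0, 0, 0], 0], [[0, 0, -0.2], [0, 0, 0], 0], [[0, 0, -0.2], [0, 0, 0], 0], [[0, 0, -0.2], [0, 0, 0], 0]]}}

```text
t: 4.15
eef_pos: [489.0, -261.5, 72.7]
tcp_rot: [3.142, 0.0, 2.725]
ft_force: [-0.4, -0.3, 4.4]
opening: 0.003
grip_force: 1.8
```

Contact at the expected height, 4.4 N. Continue in slow rows.

>>> {"api": "move_arm", "payload": {"commands": [[[0, 0, -0.2], [0, 0, 0], 0], [[0, 0, -0.2], [0, 0, 0], 0], [[0, 0, -0.2], [0, 0, 0], 0], [[0, 0, -0.1], [0, 0, 0], 0], [[0, 0, -0.1], [0, 0, 0], 0], [[0, 0, 0], [0, 0, 0], 0]]}}

```text
t: 4.75
eef_pos: [489.1, -261.5, 64.8]
tcp_rot: [3.142, 0.0, 2.725]
ft_force: [-2.4, 0.6, 6.0]
opening: 0.008
grip_force: 3.3
```

>>> {"api": "move_arm", "payload": {"commands": [[[0, 0, -0.1], [0, 0, 0], 0], [[0, 0, 0], [0, 0, 0], 0], [[0, 0, 0.5], [0, 0, 0], 0], [[0, 0, 1.5], [0, 0, 0], 0], [[0, 0, 2.5], [0, 0, 0], 0], [[0.4, 1.5, 1.6], [0, 0, 0], 0], [[1, 3.4, 0], [0, 0, 0], 0], [[1, 3.4, 0], [0, 0, 0], 0], [[1, 3.4, 0], [0, 0, 0], 0], [[1, 3.4, 0], [0, 0, 0], 0]]}}

```text
t: 5.75
eef_pos: [533.2, -109.2, 124.5]
tcp_rot: [3.141, -0.0, 2.725]
ft_force: [1.0, -1.0, -0.1]
opening: 0.003
grip_force: 0.0
```

>>> {"api": "move_arm", "payload": {"commands": [[[1, 3.4, 0], [0, 0, 0], 0], [[1, 3.4, 0], [0, 0, 0], 0], [[0.7, 2.6, 0], [0, 0, 0], 0], [[0.4, 1.2, 0], [0, 0, 0], 0], [[0, 0.3, 0], [0, 0, 0], 0], [[0, 0, 0], [0, 0, 0], 0]]}}

```text
t: 6.35
eef_pos: [563.8, -1.9, 124.5]
tcp_rot: [-3.141, -0.0, 2.725]
ft_force: [-0.8, -0.2, 0.3]
opening: -0.002
grip_force: 0.0
```

```bash
cat >> h.py <<'E'
import cv2
def proj(p):
    c=camera_info("wrist");T=c["cam_to_world"];K=c["K"]
    q=T[:3,:3].T@(np.array(p)-T[:3,3]); th=np.arctan2(np.hypot(q[0],q[1]),q[2]);a=np.arctan2(q[1],q[0])
    return 1.5*np.array([K[0,2]+K[0,0]*th*np.cos(a),K[1,2]+K[0,0]*th*np.sin(a)])
E
python3 - <<'E'
from h import *
print(state()["eef_pos"])
p=(564.5,3.,76)
for d in((0,0),(5,0),(0,5)): print(proj((p[0]+d[0],p[1]+d[1],76)))
cv2.imwrite("pics/w2.png",cv2.resize(read_camera("wrist"),None,fx=1.5,fy=1.5))
E
```

```text
[563.77733306  -1.88060612 124.49546288]
[397.29407834 308.98254778]
[401.09170737 317.1466985 ]
[406.09147724 305.31725121]
```

View pics/w2.png

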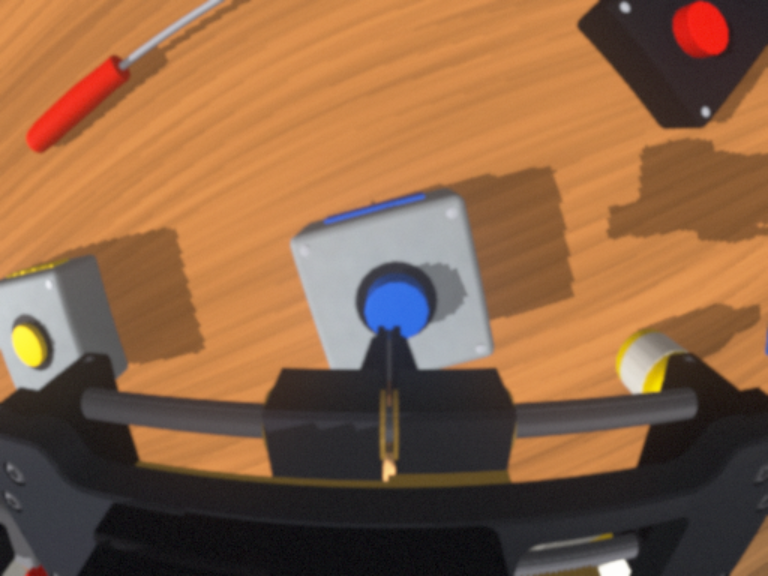

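Blue cap top is centred at about (397,309), exactly as predicted for (564.5, 3). The yellow cap at (30,345) is visibly down.

>>> {"api": "move_arm", "payload": {"commands": [[[0.1, 0.5, -1], [0, 0, 0], 0], [[0, 0, -1.2], [0, 0, 0], 0], [[0, 0, -1], [0, 0, 0], 0], [[0, 0, -0.6], [0, 0, 0], 0], [[0, 0, -0.2], [0, 0, 0], 0], [[0, 0, -0.2], [0, 0, 0], 0], [[0, 0, -0.2], [0, 0, 0], 0], [[0, 0, -0.2], [0, 0, 0], 0], [[0, 0, -0.2], [0, 0, 0], 0], [[0, 0, -0.2], [0, 0, 0], 0]]}}

```text
t: 7.4
eef_pos: [565.1, 3.5, 74.8]
tcp_rot: [3.141, 0.0, 2.725]
ft_force: [-0.3, 0.0, 4.0]
opening: 0.006
grip_force: 1.8
```

>>> {"api": "move_arm", "payload": {"commands": [[[0, 0, -0.2], [0, 0, 0], 0], [[0, 0, -0.2], [0, 0, 0], 0], [[0, 0, -0.2], [0, 0, 0], 0], [[0, 0, -0.2], [0, 0, 0], 0], [[0, 0, -0.1], [0, 0, 0], 0], [[0, 0, -0.1], [0, 0, 0], 0], [[0, 0, -0.1], [0, 0, 0], 0], [[0, 0, 0], [0, 0, 0], 0]]}}

```text
t: 8.2
eef_pos: [565.1, 3.5, 63.9]
tcp_rot: [3.141, 0.0, 2.725]
ft_force: [-1.2, 0.0, 7.2]
opening: 0.002
grip_force: 3.9
```

>>> {"api": "move_arm", "payload": {"commands": [[[0, 0, 0.5], [0, 0, 0], 0], [[0, 0, 1.5], [0, 0, 0], 0], [[0, 0, 2.5], [0, 0, 0], 0], [[-0.5, 1.5, 2], [0, 0, 0], 0], [[-1.3, 3.4, 0.6], [0, 0, 0], 0], [[-1.3, 3.4, 0], [0, 0, 0], 0], [[-1.3, 3.4, 0], [0, 0, 0], 0], [[-1.3, 3.4, 0], [0, 0, 0], 0], [[-1.3, 3.4, 0], [0, 0, 0], 0], [[-1.3, 3.4, 0], [0, 0, 0], 0]]}}

```text
t: 9.2
eef_pos: [481.2, 223.7, 134.5]
tcp_rot: [-3.141, -0.0, 2.725]
ft_force: [0.4, -0.2, -0.7]
opening: 0.007
grip_force: 0.0
```

>>> {"api": "move_arm", "payload": {"commands": [[[-1.2, 3.4, 0], [0, 0, 0], 0], [[-1, 3.2, 0], [0, 0, 0], 0], [[-0.7, 1.8, 0], [0, 0, 0], 0], [[-0.3, 0.3, -1], [0, 0, 0], 0], [[0, 0, 0], [0, 0, 0], 0]]}}

```text
t: 9.7
eef_pos: [449.0, 309.2, 123.2]
tcp_rot: [-3.14, -0.001, 2.726]
ft_force: [0.4, -0.3, -1.1]
opening: 0.005
grip_force: 0.0
```

```bash
python3 - <<'E'
from h import *
print(state()["eef_pos"])
p=(450,313.)
for d in((0,0),(5,0),(0,5)): print(proj((p[0]+d[0],p[1]+d[1],76)))
cv2.imwrite("pics/w3.png",cv2.resize(read_camera("wrist"),None,fx=1.5,fy=1.5))
E
```

```text
[449.03750961 309.21359069 123.16990981]
[395.78658454 311.18941452]
[399.60270743 319.38290768]
[404.62447514 307.5263878 ]
```

View pics/w3.png

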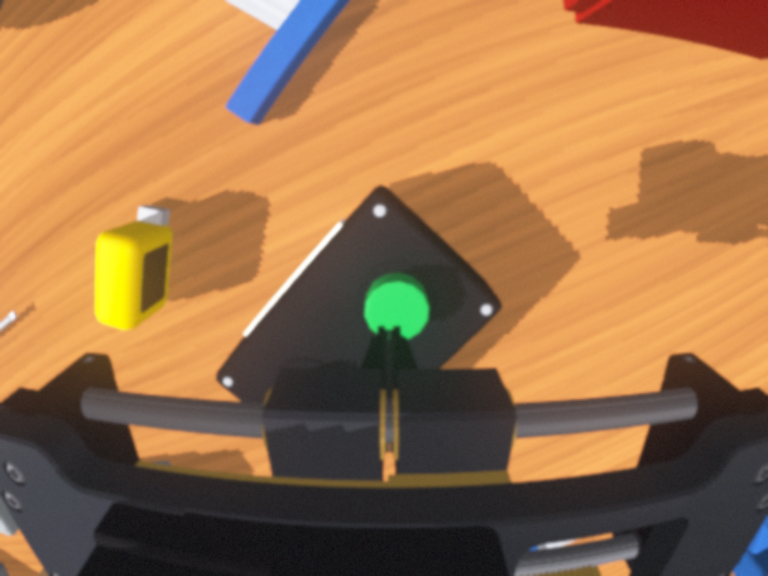

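Green cap top is centred at about (397,311), agreeing with (450, 313.5).

>>> {"api": "move_arm", "payload": {"commands": [[[0.1, 0.4, -1], [0, 0, 0], 0], [[0, 0, -1.2], [0, 0, 0], 0], [[0, 0, -1], [0, 0, 0], 0], [[0, 0, -0.5], [0, 0, 0], 0], [[0, 0, -0.2], [0, 0, 0], 0], [[0, 0, -0.2], [0, 0, 0], 0], [[0, 0, -0.2], [0, 0, 0], 0], [[0, 0, -0.2], [0, 0, 0], 0], [[0, 0, -0.2], [0, 0, 0], 0], [[0, 0, -0.2], [0, 0, 0], 0]]}}

```text
t: 10.75
eef_pos: [451.1, 313.6, 75.7]
tcp_rot: [3.141, 0.0, 2.725]
ft_force: [-0.0, -0.9, 3.0]
opening: 0.008
grip_force: 1.8
```

>>> {"api": "move_arm", "payload": {"commands": [[[0, 0, -0.2], [0, 0, 0], 0], [[0, 0, -0.2], [0, 0, 0], 0], [[0, 0, -0.2], [0, 0, 0], 0], [[0, 0, -0.2], [0, 0, 0], 0], [[0, 0, -0.2], [0, 0, 0], 0], [[0, 0, -0.1], [0, 0, 0], 0], [[0, 0, -0.1], [0, 0, 0], 0], [[0, 0, 0], [0, 0, 0], 0]]}}

```text
t: 11.55
eef_pos: [451.1, 313.6, 63.8]
tcp_rot: [3.141, 0.0, 2.725]
ft_force: [-1.9, -0.8, 7.7]
opening: 0.006
grip_force: 4.0
```

>>> {"api": "move_arm", "payload": {"commands": [[[0, 0, 0.5], [0, 0, 0], 0], [[0, 0, 1.5], [0, 0, 0], 0], [[0, 0, 3], [0, 0, 0], 0], [[0, 0, 3], [0, 0, 0], 0], [[0, 0, 3], [0, 0, 0], 0], [[0, 0, 3], [0, 0, 0], 0], [[0, 0, 1], [0, 0, 0], 0], [[0, 0, 0], [0, 0, 0], 0]]}}

```text
t: 12.35
eef_pos: [451.3, 313.7, 214.3]
tcp_rot: [3.14, 0.001, 2.725]
ft_force: [0.3, -0.0, -0.6]
opening: 0.003
grip_force: 0.0
```

```bash
python3 - <<'E'
from h import *
print(state()["eef_pos"],state()["ft_force"])
cv2.imwrite("pics/s2.png",cv2.resize(read_camera("scene")[110:270,170:430],None,fx=3,fy=3))
E
```

```text
[451.25833731 313.65481412 214.31118637] [ 0.32214338 -0.0411817  -0.57212856]
```

View pics/s2.png

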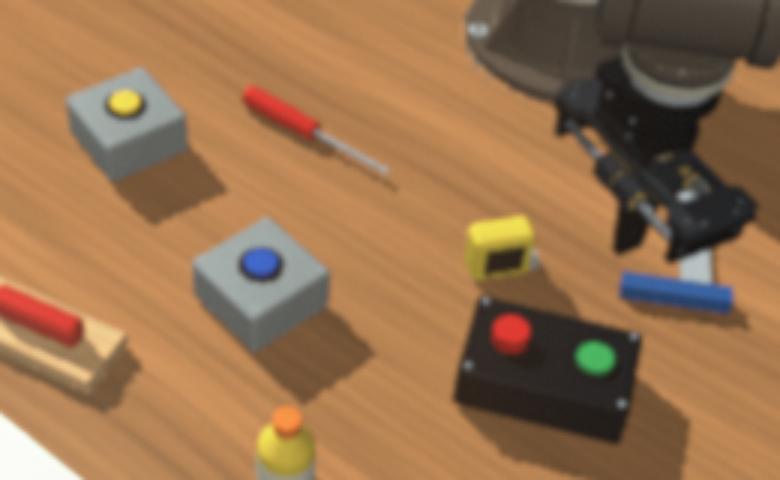

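Yellow (125,102), blue (261,263) and green (595,357) are all down. Red (511,333) is up, and the arm is clear.

```bash
python3 -c "
from cell import env
print(env.job_done())"
```

```text
the job is handed in; nothing more can be done
None
```

The yellow, blue and green buttons were pressed fully down in that order with forces under about 8 N, red was left up, the arm finished clear, and the job is handed in (no verdict was returned).

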